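Blank off the open coupling of the air manifold

TASK

One of the two push-in couplings on the air manifold is still open. Take the thick-handled blanking plug out of the wooden holder and with the gripper push it straight down into the open coupling, past the grip of its balls, until its flange lies home on the coupling's rim; then let go. Leave the thin-handled plug in the holder.

Things in the scene. Friction and masses are not known exactly. Their poses are not given: they have to be found in the camera images.
- plug_mid (a point): Centre of the thick-handled steel plug, 94 mm tall, z up, 0.1 kg. Round handle 24 mm wide, 45 mm long: its middle 24.5 mm, its top 47 mm above this point. Flange 66 mm wide, 5 mm thick, its underside 3 mm below this point. Below it 44 mm of nose: 28 mm wide, then a groove, then a 26 mm head tapering to 8 mm. Starts upright in one hole of the holder, hanging by its flange.
- coupling_mouth (a point): Centre of the top rim of the open brass coupling, fixed, 52 mm tall, z up, on the 44 mm high manifold. Mouth 54 mm wide, bore 46 mm. Four sprung balls inside: a plug merely set in rests on them, flange 18 mm above the rim; pushed with about 12 N it passes and snaps home, plug_mid then 3 mm above this point. The shut coupling, 110 mm away, has a like plug home, 50 mm above its rim.
- thin_plug_mid (a point): Centre, half-way up, of the other, thin-handled steel plug: 77 mm tall, handle 13 mm wide and 28 mm long, flange 50 mm wide. It stands in the other hole of the holder and stays there.
- rack: The plywood holder, fixed, 80 x 165 x 50 mm; origin under its centre, z up; two 36 mm holes, 42 mm either side of the centre along its y axis; which plug stands in which varies.
Things that resemble listed ones, but are neither listed nor needed, are in the scene too. What is shaped like the part that bears plug_mid but pink or red is not meant.

How it is judged:
By the outcome, as a careful person would: the job done as asked, in the order asked, and still so for the second after the job is handed in, with the robot touching nothing.
It also fails if it takes over 40 s, if anything falls off the work surface, if the arm or the gripper's body presses on something with over 40 N, if the wrist force passes 120 N, or if a joint passes its speed limit or range.

ROBOT

A 7-joint arm with a two-finger parallel gripper is mounted at the origin on the work surface; the furniture and walls round the work are solid. World frame = base frame: x ahead of the robot, y to its left, z up, the work surface at z = 0. Lengths are in m, angles in rad, forces in N, time in s.
With the tool pointing down it reaches from about 0.4 to 0.85 m from the base axis. Payload 4.4 kg.
Tool frame: the origin (TCP) lies on the centre line of the jaws, within the pads' length; the fingertips stand 19 mm ahead of it and the grasp point (between the pads) is the TCP; z points along the fingers, y is the line along which they close (so a half turn about z gives the same grasp; the last joint's range is limited). The gripper opens to 94 mm and grips with 3 to 60 N. Pads are 16 mm wide; open, the fingers measure 119 mm over their backs; the gripper's body (75 mm by 177 mm) begins 78 mm behind the grasp point.
Start: joints at [-0.066, 0.628, 0.038, 1.517, -0.027, 0.996, -0.02], TCP at [0.65, 0, 0.224] pointing down, gripper open.
Joint ranges: [-3.06, 3.06], [-0.37, 2.12], [-1.25, 1.32], [0.18, 2.47], [-1.1, 4.24], [0.23, 1.98], [-2.94, 2.94]. Speed limits (rad/s): [2.57, 2.57, 3.14, 3.14, 3.14, 3.14, 3.14].

INTERFACE

Orientations are given as a unit quaternion [x, y, z, w].
In Python, from rig import robot gives the robot as it stands. The module is installed in compiled form; this text tells all that it offers.
- The arm moves only by the tool step_arm, never from a script. Its argument "plan" is text: rows parted by semicolons, each of 7 numbers parted by spaces: the shift along the tool's x, y, z in cm, then the turn, a rotation vector about the tool's x, y, z in degrees, then the closure, from -1 (fully open) to 1 (shut), so that 0 is half open. A call has exactly 10 rows; each row shifts and turns the commanded pose from where the row before left it, along the tool's axes as they then stand; what a row does not reach is not made up. A row lasts 1/10 s, in which the tool goes at most 50 mm and 8.59 degrees, less where a joint would pass 70% of its speed; a pose out of reach is approached as far as the arm can. A call is refused whole if a number of a shift passes 5 or a number of a turn 8.59, either way. A call with a gripper value outside its range is refused whole. The fingers move at their own pace and stop on an object; the grip force is fixed at half the most. Time passes only in rows, so rows that do not move let the fingers close, or fill a call up. It gives the time, the measured TCP pose, the force, the opening and the grip force at its end, in the units of the state.
- robot.get_obs(): the state, without advancing time (a new reading comes with each control period).
- robot.snapshot(name): name is "scene" or "side" or "wrist"; returns a dict with "pixels" (384x512x3 uint8, red, green, blue), "fx", "fy", "cx", "cy" (pixels), "eye" and "rotation" of the camera in the world; the wrist camera has in their place "T_tool_cam" (4x4, takes a point from camera to tool coordinates, whose origin is the TCP and whose axes are the flange's). Camera axes: x right, y up, looking along -z (the intrinsics and any distortion apply to the point x, -y, -z); pixel columns grow to the right and rows downward; lengths in m; the calibration is good to about 2 mm. A picture is of the moment at which its call begins: read the wrist's pose just before it. There is no depth.
- robot.sign_off(): hands the job in; it is judged then, once.
The state is a dict: "time": time; "q": joint angles; "dq": joint speeds; "effort": joint torques, N m; "position": TCP position; "orientation": TCP orientation; "force": force on the tool from outside, world axes, zero at the start; "moment": the same for the moment, N m; "grip_width": finger opening in m; "gripper_force": force on a finger pad.
Only numpy, scipy, OpenCV 4.12 (cv2) and the standard library are available. Lean on these libraries where they do the work, as an engineer would, in place of code of your own. Each camera call takes 0.05 s, during which the arm holds its last target. There are 200 camera calls.

## Working session

There is one attempt and no reset: what is moved stays moved. The work goes in short steps, Python scripts to look and compute and a tool call to move; the robot and the scene stay as the last step left them, time stands still between calls to the robot, and variables do not carry over. Pictures are saved under pics/ and viewed, at most 10 in all, crops included, and the job is handed in when it is done.

Besides the shell and the picture viewer there is one more tool, called after ">>>" as name(argument=value, ...) on one line, values as JSON. step_arm: Moves the arm, as the interface text tells. Its arguments: {"type":"object","properties":{"plan":{"type":"string"}},"required":["plan"]}

```bash
mkdir -p pics
cat > h.py <<'E'
import numpy as np,cv2,json,pickle
from rig import robot
from scipy.spatial.transform import Rotation as R
def snap(n,tag):
    o=robot.get_obs(); s=robot.snapshot(n); s=dict(s)
    if 'T_tool_cam' in s:
        T=np.eye(4);T[:3,:3]=R.from_quat(o['orientation']).as_matrix();T[:3,3]=o['position']
        T=T@np.array(s['T_tool_cam']); s['eye']=T[:3,3]; s['rotation']=T[:3,:3]
    pickle.dump(s,open(f'pics/{tag}.pkl','wb')); cv2.imwrite(f'pics/{tag}.png',np.array(s['pixels'])[:,:,::-1]); return s
def load(tag): return pickle.load(open(f'pics/{tag}.pkl','rb'))
def ray(s,u,v):
    d=np.array([(u-s['cx'])/s['fx'],-(v-s['cy'])/s['fy'],-1]); d=np.array(s['rotation'])@d
    return np.array(s['eye']),d/np.linalg.norm(d)
def atz(s,u,v,z):
    e,d=ray(s,u,v); return e+d*(z-e[2])/d[2]
def tri(*obs):
    A=np.zeros((3,3));b=np.zeros(3)
    for s,u,v in obs:
        e,d=ray(s,u,v);P=np.eye(3)-np.outer(d,d);A+=P;b+=P@e
    return np.linalg.solve(A,b)
def proj(s,p):
    c=np.array(s['rotation']).T@(np.array(p)-s['eye']); return s['cx']+s['fx']*c[0]/-c[2], s['cy']-s['fy']*c[1]/-c[2]
E
python3 - <<'E'
from h import *
a=[snap(n,n+'0') for n in('scene','side','wrist')]
for s in a: print({k:v for k,v in s.items() if k!='pixels'})
o=robot.get_obs();print(o['position'],o['orientation'],o['force'],o['grip_width'],o['time'])
cv2.imwrite('pics/all0.png',cv2.resize(np.hstack([np.array(x['pixels'])[:,:,::-1] for x in a[:2]]),(800,300)))
E
```

```text
{'fx': 348.59604728318584, 'fy': 348.59604728318584, 'cx': 257.9908702739694, 'cy': 190.1036510950178, 'eye': array([0.00686869, 0.81782306, 0.59660867]), 'rotation': array([-0.13126379,  0.42546887,  0.85370079, -0.27007596])}
{'fx': 379.0331264692269, 'fy': 379.0331264692269, 'cx': 246.2527925764254, 'cy': 198.09108385228816, 'eye': array([0.08873678, 0.81560943, 0.57956182]), 'rotation': array([-0.10990658,  0.43276655,  0.8729106 , -0.19662336])}
{'fx': 306.7006428882984, 'fy': 306.7006428882984, 'cx': 246.66890600966124, 'cy': 191.443324457972, 'T_tool_cam': array([[ 6.00408860e-04,  9.74050248e-01,  2.26331072e-01,
         6.59335062e-02],
       [ 9.99998942e-01, -2.84940161e-04, -1.42650405e-03,
         1.79636486e-04],
       [-1.32499581e-03,  2.26331689e-01, -9.74049388e-01,
        -1.59656311e-01],
       [ 0.00000000e+00,  0.00000000e+00,  0.00000000e+00,
         1.00000000e+00]]), 'eye': array([0.64988745, 0.06596031, 0.38332067]), 'rotation': array([[ 9.99999751e-01, -6.83745334e-04,  1.73531443e-04],
       [ 6.26717339e-04,  9.74043548e-01,  2.26359832e-01],
       [-3.23799661e-04, -2.26359667e-01,  9.74043734e-01]])}
[6.49507462e-01 3.48753242e-05 2.23741371e-01] [ 7.07112362e-01  7.07100804e-01 -5.20522391e-04 -5.38248018e-04] [ 0.39619498 -0.30878834  0.71711263] 0.0939247409256421 0.15
```

View pics/scene0.png

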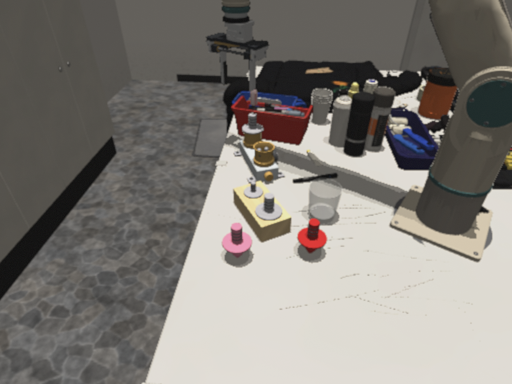

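View pics/side0.png

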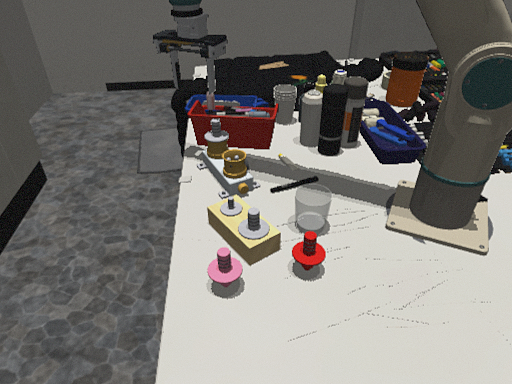

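The scene and side views show the holder with the thick plug (handle near (268,200) / (253,218)), the thin plug behind it, and the open coupling at (263,150) / (234,160). I'll enlarge both.

Run:
```python
import re
t=open('h.py').read()
t=t.replace("    pickle.dump","    else: s['rotation']=R.from_quat(s['rotation']).as_matrix()\n    pickle.dump")
open('h.py','w').write(t)
from h import *
for n in('scene0','side0'):
    s=load(n); s['rotation']=R.from_quat(s['rotation']).as_matrix(); pickle.dump(s,open(f'pics/{n}.pkl','wb'))
a=load('scene0')['pixels'][105:245,220:300,::-1]; b=load('side0')['pixels'][115:265,195:285,::-1]
A=cv2.resize(a,None,fx=4,fy=4,interpolation=2);B=cv2.resize(b,None,fx=4,fy=4,interpolation=2)
c=np.zeros((600,690,3),np.uint8);c[:560,:320]=A;c[:600,330:690]=B
cv2.imwrite('pics/crop0.png',c)
```

```text
(no output)
```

View pics/crop0.png

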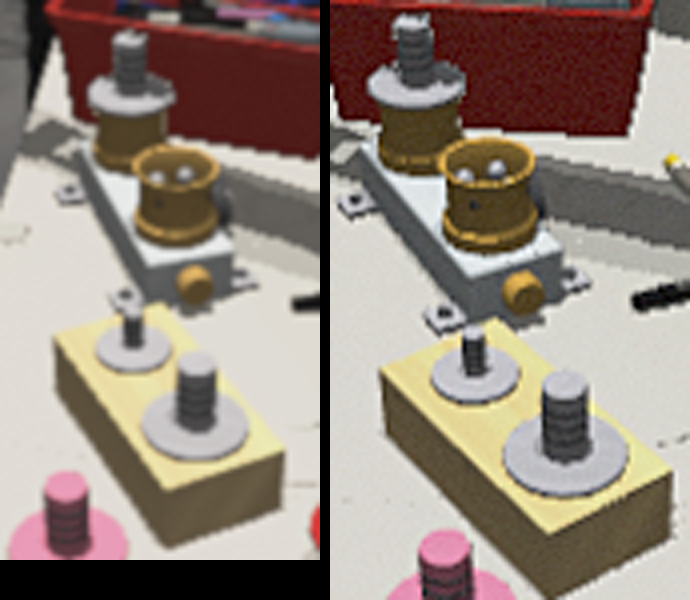

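View pics/wrist0.png

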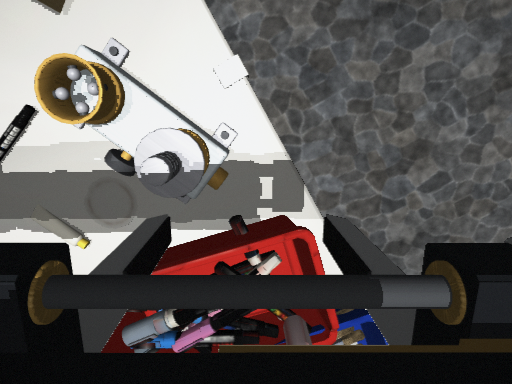

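Run:
```python
from h import *
np.set_printoptions(precision=4,suppress=True)
a,b,w=load('scene0'),load('side0'),load('wrist0')
for n,p,q,z in [('top',(269.2,195.8),(254,210.8),.1),('flange',(268.8,211),(253.75,228.7),.055),('thin',(253.5,191.75),(231.25,209),.055),('mouth',(264.2,146.5),(234.5,156),.096),('shut',(252.7,128.2),(216.7,136.5),.101)]:
    print(n,atz(a,*p,z),atz(b,*q,z),tri((a,*p),(b,*q)))
print('mouth w',atz(w,73,88,.096),'shut',atz(w,172,162,.101))
```

```text
top [0.3468 0.2813 0.1   ] [0.3446 0.2793 0.1   ] [0.3348 0.3    0.1179]
flange [0.3459 0.2823 0.055 ] [0.344  0.2828 0.055 ] [0.3388 0.2937 0.0661]
thin [0.4196 0.2419 0.055 ] [0.4173 0.2441 0.055 ] [0.4122 0.2526 0.0639]
mouth [0.487  0.0949 0.096 ] [0.4831 0.0981 0.096 ] [0.4727 0.1168 0.1099]
shut [0.5738 0.0302 0.101 ] [0.57   0.0341 0.101 ] [0.5622 0.0465 0.11  ]
mouth w [0.4949 0.0938 0.096 ] shut [0.5808 0.0282 0.101 ]
```

>>> step_arm(plan="1.8 -3.2 0 0 0 0 -1;1.8 -3.2 0 0 0 0 -1;1.8 -3.2 0 0 0 0 -1;1.8 -3.2 0 0 0 0 -1;1.8 -3.2 0 0 0 0 -1;0 0 0 0 0 0 -1;0 0 0 0 0 0 -1;0 0 0 0 0 0 -1;0 0 0 0 0 0 -1;0 0 0 0 0 0 -1")

```text
time: 1.15
position: [0.4907, 0.0894, 0.2243]
orientation: [0.708, 0.707, -0.0, 0.0]
force: [-0.6, -0.4, 1.0]
grip_width: 0.0938
gripper_force: 0.0
```

```bash
python3 -c "
from h import *
snap('wrist','w1')"
```

>>> step_arm(plan="3 -2.3 0 0 0 0 -1;3 -2.3 0 0 0 0 -1;3 -2.3 0 0 0 0 -1;3 -2.3 0 0 0 0 -1;3 -2.3 0 0 0 0 -1;3 -2.3 0 0 0 0 -1;0 0 0 0 0 0 -1;0 0 0 0 0 0 -1;0 0 0 0 0 0 -1;0 0 0 0 0 0 -1")

```text
time: 2.2
position: [0.353, 0.2688, 0.2244]
orientation: [0.708, 0.706, -0.0, 0.0]
force: [-0.0, -0.3, -0.3]
grip_width: 0.094
gripper_force: 0.0
```

```bash
python3 -c "
from h import *
s=snap('wrist','w2');a=load('w1')
o=robot.get_obs();print(o['position'],o['orientation'],a['eye'])
f=lambda x:cv2.resize(x['pixels'][40:280,100:400,::-1],None,fx=2.5,fy=2.5,interpolation=2)
cv2.imwrite('pics/c1.png',f(a));cv2.imwrite('pics/c2.png',f(s))"
```

```text
[0.35290489 0.2689405  0.2244444 ] [ 7.08064075e-01  7.06148163e-01 -4.50074964e-05  1.91955257e-04] [0.49094257 0.15535973 0.38390234]
```

View pics/c1.png

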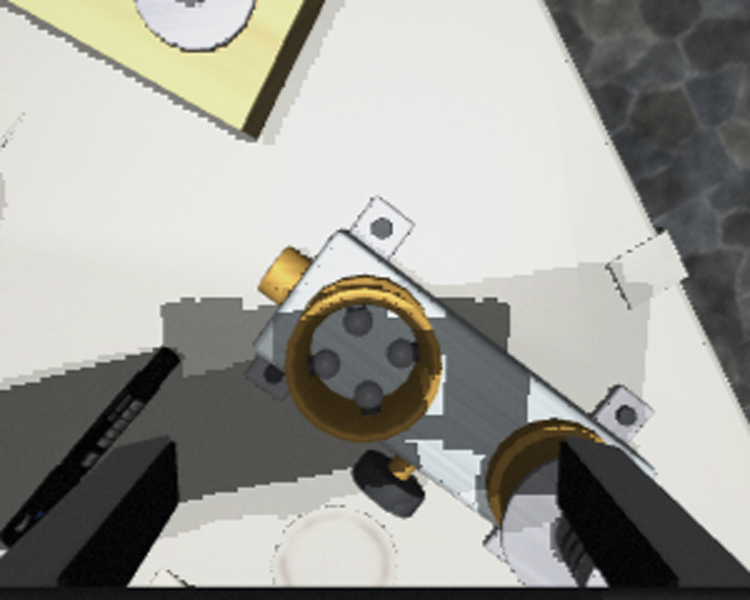

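View pics/c2.png

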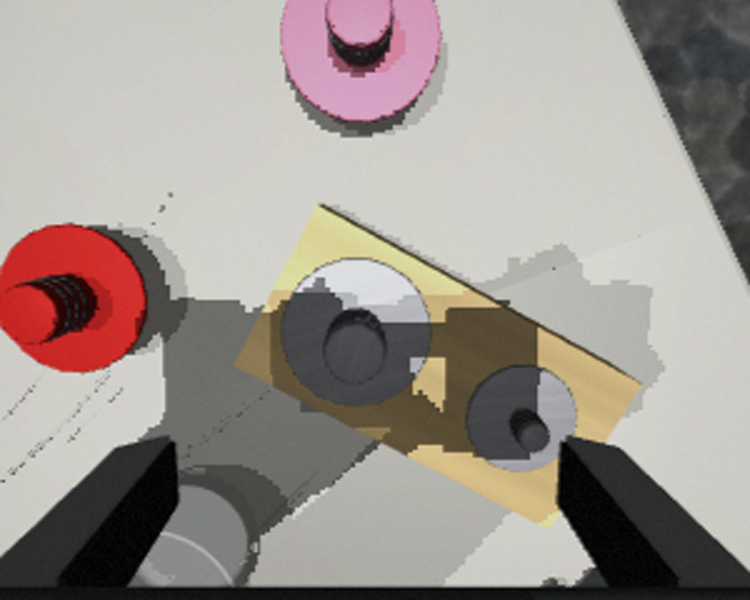

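The wrist crops show the open mouth centred at crop (363,364). The thick plug's flange is centred at (356,332), with its handle top at (355,352).

Run:
```python
from h import *
np.set_printoptions(precision=4,suppress=True)
a,s=load('w1'),load('w2')
print('mouth',atz(a,245.4,185.6,.096),'flange',atz(s,242.4,172.8,.055),'top',atz(s,242,180.8,.1),'thin',atz(s,308.4,207.2,.055))
print(154/2.5/a['fx']*(.384-.096), 150/2.5/a['fx']*(.384-.055))
for i,n in enumerate(['w1','w2']): print(np.array(load(n)['rotation']))
```

```text
mouth [0.4901 0.0942 0.096 ] flange [0.3491 0.279  0.055 ] top [0.3492 0.279  0.1   ] thin [0.4225 0.24   0.055 ]
0.057844026125700936 0.06436243437282063
[[ 1.      0.0011 -0.0012]
 [-0.0008  0.974   0.2265]
 [ 0.0014 -0.2265  0.974 ]]
[[ 1.      0.0026 -0.001 ]
 [-0.0023  0.9739  0.2268]
 [ 0.0016 -0.2268  0.974 ]]
```

>>> step_arm(plan="1 -0.4 0 0 0 0 0;0 0 2 0 0 0 0;0 0 2 0 0 0 0;0 0 2 0 0 0 0;0 0 2 0 0 0 0;0 0 2 0 0 0 0;0 0 1.5 0 0 0 0;0 0 1 0 0 0 0;0 0 0 0 0 0 0;0 0 0 0 0 0 0")

```text
time: 3.25
position: [0.3482, 0.2803, 0.0997]
orientation: [0.707, 0.707, 0.0, -0.0]
force: [-1.0, -0.4, -0.8]
grip_width: 0.0471
gripper_force: 0.0
```

Run:
```python
from h import *
s=snap('wrist','w3');print(robot.get_obs()['position'],robot.get_obs()['grip_width'], [proj(s,p) for p in([.349,.279,.1],[.349,.279,.055])])
cv2.imwrite('pics/c3.png',s['pixels'][:,:,::-1])
```

```text
[0.34838864 0.28046356 0.09999238] 0.04696136398539125 [(np.float64(247.35947171269206), np.float64(244.43971214792913)), (np.float64(247.12231099341022), np.float64(219.03749193867634))]
```

View pics/c3.png

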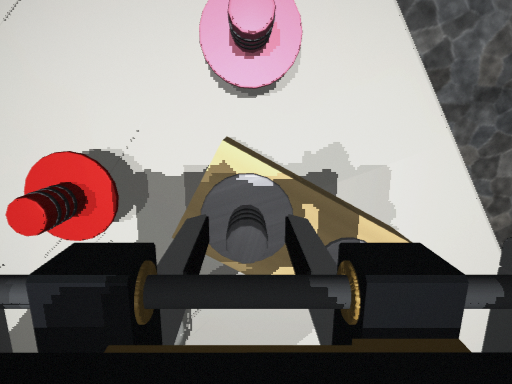

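The flange (247,219) and handle sit where predicted, centred between the fingers. Descending and gripping.

>>> step_arm(plan="-0.15 0.05 0.7 0 0 0 0;0 0 0.7 0 0 0 0;0 0 0.6 0 0 0 0;0 0 0 0 0 0 0;0 0 0 0 0 0 1;0 0 0 0 0 0 1;0 0 0 0 0 0 1;0 0 0 0 0 0 1;0 0 0 0 0 0 1;0 0 0 0 0 0 1")

```text
time: 4.3
position: [0.3486, 0.2786, 0.0797]
orientation: [0.707, 0.707, 0.0, -0.0]
force: [-0.1, -0.1, 1.2]
grip_width: 0.0232
gripper_force: 30.0
```

>>> step_arm(plan="0 0 -1 0 0 0 1;0 0 -1.5 0 0 0 1;0 0 -1.5 0 0 0 1;0 0 -1.5 0 0 0 1;0 0 -1.5 0 0 0 1;0 0 -1.5 0 0 0 1;0 0 -1.5 0 0 0 1;0 0 -1.5 0 0 0 1;0 0 -1.5 0 0 0 1;0 0 0 0 0 0 1")

```text
time: 5.3
position: [0.3493, 0.2792, 0.2114]
orientation: [0.707, 0.707, 0.002, 0.0]
force: [0.1, 0.9, -0.1]
grip_width: 0.0234
gripper_force: 30.0
```

>>> step_arm(plan="-2.3 1.7 0 0 0 0 1;-2.3 1.7 0 0 0 0 1;-2.3 1.8 0 0 0 0 1;-2.3 1.8 0 0 0 0 1;-2.3 1.8 0 0 0 0 1;-2.3 1.8 0 0 0 0 1;-2.3 1.8 0 0 0 0 1;-2.3 1.8 0 0 0 0 1;0 0 0 0 0 0 1;0 0 0 0 0 0 1")

```text
time: 6.3
position: [0.4899, 0.0941, 0.2088]
orientation: [0.708, 0.707, -0.001, -0.001]
force: [-0.5, 0.7, -1.8]
grip_width: 0.0234
gripper_force: 30.0
```

Run:
```python
from h import *
a=snap('scene','s4');b=snap('side','d4');w=snap('wrist','w4');print(robot.get_obs()['position'],robot.get_obs()['grip_width'])
f=lambda x,r,c:cv2.resize(x['pixels'][r:r+140,c:c+90,::-1],None,fx=4,fy=4,interpolation=2)
cv2.imwrite('pics/c4.png',np.hstack([f(a,60,220),f(b,60,185)]))
```

```text
[0.4895143  0.09564088 0.20919408] 0.023508247793784603
```

View pics/c4.png

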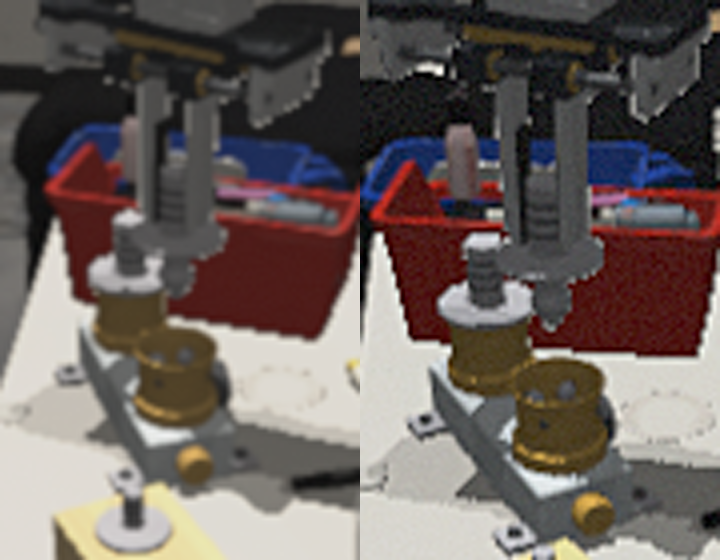

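The plug hangs upright above the open coupling (flange at crop (178,243) / (551,258)). I'll check its alignment with the mouth.

Run:
```python
from h import *
a,b=load('s4'),load('d4')
for s,p,m in((a,(264.5,120.75),(264,147)),(b,(232.75,124.5),(234.7,155))):
    # expected pixel of held flange when over mouth seen by same camera
    M=atz(s,*m,.096); F=atz(s,*p,.1845); print(M,F,F-M, proj(s,[M[0],M[1],.1845]))
o=robot.get_obs();print(o['position'],o['force'])
```

```text
[0.48587141 0.09759409 0.096     ] [0.47772438 0.10977057 0.1845    ] [-0.00814703  0.01217649  0.0885    ] (np.float64(264.52939659519166), np.float64(118.32963619439279))
[0.48490042 0.09352473 0.096     ] [0.48099182 0.10328371 0.1845    ] [-0.0039086   0.00975898  0.0885    ] (np.float64(233.20061387481306), np.float64(122.51263049773968))
[0.4895143  0.09564088 0.20919408] [-0.21826666 -0.10778432 -0.95314792]
```

>>> step_arm(plan="-0.05 0 1 0 0 0 1;0 0 1 0 0 0 1;0 0 1 0 0 0 1;0 0 0.7 0 0 0 1;0 0 0.7 0 0 0 1;0 0 0.5 0 0 0 1;0 0 0.5 0 0 0 1;0 0 0.3 0 0 0 1;0 0 0 0 0 0 1;0 0 0 0 0 0 1")

```text
time: 7.45
position: [0.4907, 0.0941, 0.1526]
orientation: [0.707, 0.707, 0.0, 0.0]
force: [0.3, 0.4, -1.1]
grip_width: 0.0235
gripper_force: 30.0
```

Run:
```python
from h import *
a=snap('scene','s5');b=snap('side','d5');w=snap('wrist','w5');o=robot.get_obs();print(o['position'],o['force'],o['moment'])
f=lambda x,r,c:cv2.resize(x['pixels'][r:r+100,c:c+66,::-1],None,fx=4,fy=4,interpolation=2)
cv2.imwrite('pics/c5.png',np.hstack([f(a,80,230),f(b,80,200)]))
```

```text
[0.49070605 0.09406729 0.15276931] [-0.81567039 -0.11027472 -1.17702867] [-0.04950232  0.0196528  -0.03198881]
```

View pics/c5.png

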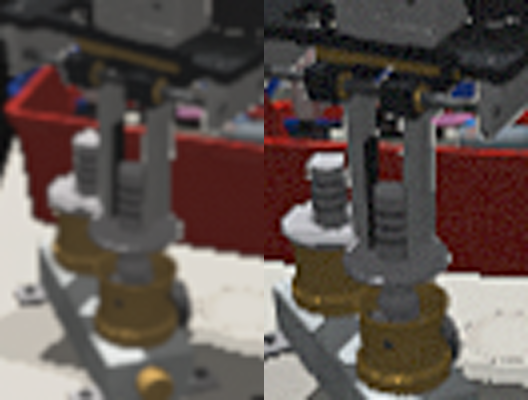

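The nose is inside the open bore with no contact force. Pushing down.

>>> step_arm(plan="0 0 0.3 0 0 0 1;0 0 0.3 0 0 0 1;0 0 0.3 0 0 0 1;0 0 0.3 0 0 0 1;0 0 0.3 0 0 0 1;0 0 0.3 0 0 0 1;0 0 0.2 0 0 0 1;0 0 0.2 0 0 0 1;0 0 0.2 0 0 0 1;0 0 0 0 0 0 1")

```text
time: 8.6
position: [0.4897, 0.0939, 0.1276]
orientation: [0.707, 0.707, -0.001, -0.0]
force: [-0.1, 0.0, -6.7]
grip_width: 0.0236
gripper_force: 30.0
```

>>> step_arm(plan="0 0 0.1 0 0 0 1;0 0 0.1 0 0 0 1;0 0 0.1 0 0 0 1;0 0 0.1 0 0 0 1;0 0 0 0 0 0 1;0 0 0 0 0 0 1;0 0 0 0 0 0 1;0 0 0 0 0 0 1;0 0 0 0 0 0 1;0 0 0 0 0 0 1")

```text
time: 9.6
position: [0.49, 0.0936, 0.1256]
orientation: [0.707, 0.707, -0.0, -0.0]
force: [-5.3, -2.8, 11.5]
grip_width: 0.0235
gripper_force: 30.0
```

>>> step_arm(plan="0 0 -0.2 0 0 0 1;0 0 0 0 0 0 0;0 0 0 0 0 0 0;0 0 0 0 0 0 0;0 0 0 0 0 0 0;0 0 -1 0 0 0 0;0 0 -2 0 0 0 0;0 0 -3 0 0 0 0;0 0 -3 0 0 0 0;0 0 0 0 0 0 0")

```text
time: 10.6
position: [0.4933, 0.0947, 0.2207]
orientation: [0.707, 0.707, 0.004, 0.002]
force: [0.5, 0.2, -0.3]
grip_width: 0.0472
gripper_force: 0.0
```

Run:
```python
from h import *
a=snap('scene','s6');b=snap('side','d6');o=robot.get_obs();print(o['position'],o['force'],o['time'])
f=lambda x,r,c:cv2.resize(x['pixels'][r:r+140,c:c+90,::-1],None,fx=4,fy=4,interpolation=2)
cv2.imwrite('pics/c6.png',np.hstack([f(a,85,220),f(b,95,195)]))
```

```text
[0.49087467 0.09412391 0.21735448] [-0.50116273 -0.02991619  0.08375155] 10.7
```

View pics/c6.png

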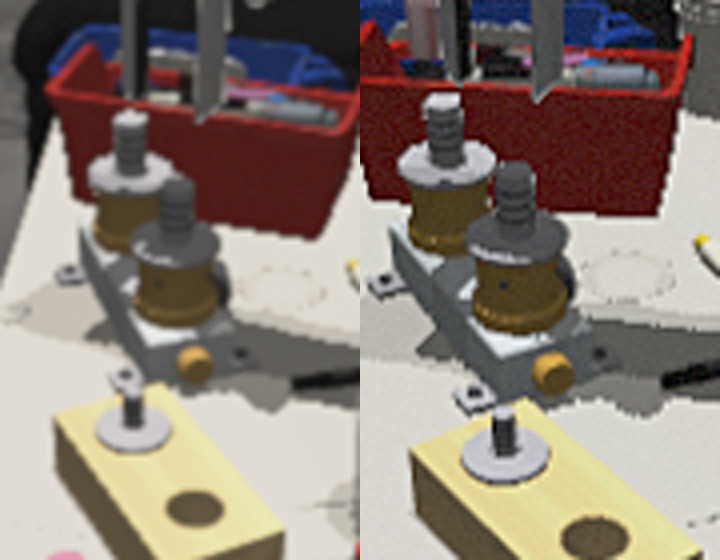

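The plug's flange lies on the rim, just like its neighbour's (crop (177,240) / (517,237)). The thin plug is still in the holder and the gripper is clear.

```bash
python3 -c "
from rig import robot
print(robot.sign_off())"
```

```text
the job is handed in; nothing more can be done
None
```

The thick-handled plug is pushed home in the open coupling and released, the thin plug is still in the holder, and I handed the job in at about 10.7 s.

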